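Move the jar shuttle to its index slot and lock it with the kick-down lever

ROBOT

A 6-joint arm with a two-finger parallel gripper is mounted at the origin on a cart in front of the work surface, level with it; the furniture and walls round the work are solid. World frame = base frame: x ahead of the robot, y to its left, z up, the work surface at z = 0. Lengths are in m, angles in rad, forces in N, time in s.
With the tool pointing down it reaches from about 0.35 to 0.85 m from the base axis. Payload 8.1 kg.
Tool frame: the origin (TCP) lies between the finger pads; the fingertips stand 14 mm ahead of it and the grasp point (between the pads) lies 5 mm behind it; z points along the fingers, y is the line along which they close (so a half turn about z gives the same grasp; the last joint's range is limited). The gripper opens to 93 mm and grips with 3 to 60 N. Pads are 15 mm wide; open, the fingers measure 128 mm over their backs; the gripper's body (75 mm by 188 mm) begins 65 mm behind the grasp point.
Start: joints at [-1.3, 0.13, 1.488, -0, 1.523, -0.085], TCP at [0.209, -0.562, 0.233] pointing down, gripper open.
Joint ranges: [-2.96, 2.96], [-0.89, 2.26], [0.02, 2.5], [-1.34, 4.48], [0, 2.73], [-2.66, 2.66]. Speed limits (rad/s): [2.39, 2.39, 2.79, 3.14, 3.14, 3.14].

INTERFACE

Orientations are given as a rotation vector (axis times angle).
In Python, from plant import robot gives the robot as it stands.
- The arm moves only by the tool arm_command, never from a script. Its argument "targets" is a list of rows, each an object of numbers: "x", "y", "z": the shift along the world's x, y, z in units of 500 mm (1.0 is 500 mm); "rx", "ry", "rz": the turn, a rotation vector about the world's x, y, z in units of 2 rad (1.0 is 2 rad); "claw": the closure in counts, from 0 (fully open) to 255 (shut). In form: [{"x": .., "y": .., "z": .., "rx": .., "ry": .., "rz": .., "claw": ..}, ...]. A call has 1 to 10 rows; each row is the pose to reach, as a shift and turn from the pose commanded when the call began; what a row does not reach only later rows make up. A row lasts 1/12 s, in which the tool goes at most 41.7 mm and 7.16 degrees, less where a joint would pass 70% of its speed; a pose out of reach is approached as far as the arm can. A call with a number of a shift or a turn outside -1 to 1 is refused whole. A call with a gripper value outside its range is refused whole. The fingers move at their own pace and stop on an object; "squeeze" is the grip in N (left out, the last holds). Time passes only in rows, so rows that repeat a pose let the fingers close. It gives the time, the measured TCP pose, the force, the opening and the grip force at its end, in the units of the state.
- robot.read_state(): the state, without advancing time (a new reading comes with each control period).
- robot.read_camera(name): name is "side" or "top"; returns (picture, depth): 400x640x3 uint8, red, green, blue; 400x640 float32, m along the optical axis (not along the pixel's ray), 0 where there is no reading.
- robot.get_calibration(name): a dict with "intrinsics" (3x3 intrinsics, pixels), "origin" and "orientation" of the camera in the world. Camera axes: x right, y up, looking along -z (the intrinsics and any distortion apply to the point x, -y, -z); pixel columns grow to the right and rows downward; lengths in m; the calibration is good to about 2 mm. A picture is of the moment at which its call begins. get_calibration takes no time and is no camera call.
- robot.close_job(): hands the job in; it is judged then, once.
The state is a dict: "t": time; "q": joint angles; "dq": joint speeds; "joint_torque": joint torques, N m; "tool_pos": TCP position; "orientation": TCP orientation; "force": force on the tool from outside, world axes, zero at the start; "wrist_torque": the same for the moment, N m; "opening": finger opening in m; "gripper_force": force on a finger pad.
Only numpy, scipy, OpenCV 4.12 (cv2) and the standard library are available. Lean on these libraries where they do the work, as an engineer would, in place of code of your own. Each camera call takes 0.05 s, during which the arm holds its last target. There are 200 camera calls.

TASK

Release the jar shuttle by flicking its kick-down lever fully up, slide the carriage along the bed to your left until the lever's tooth is over the slot of the index shoe, and push the lever down until it snaps fully down and locks the carriage there. You must feel for the slot: never force the tooth against the bar or drag the carriage while it is locked (push no harder than about 30 N on the lever's toe), leave the jar standing in its nest, and leave the other things on the worktop where they are.

Things in the scene. Friction and masses are not known exactly. Their poses are not given: they have to be found in the camera images.
- bed: Fixed shuttle bed: grey base plate 136 (x) x 300 (y) x 12 mm with two steel rails and aluminium end blocks (tops 38 mm above the worktop). Origin on the worktop under the middle of its length, 44 mm behind the plate's front edge. Its y axis runs along the rails, the carriage's way, to the robot's left; its -x side faces the robot. The index bar stands along its front.
- parking_slot (a point): Middle of the 10 mm wide, 11 mm deep parking slot, at the top (land) of the 14 mm wide steel index bar, 30 mm above the worktop. Farther left a 122 mm steel shoe is clamped over the bar, top 30.5 mm, with the one other slot, 10 mm wide and as deep. The shoe is clamped elsewhere in each run: its slot lies at a carriage value somewhere from 0.073 to 0.117 m and must be felt.
- carriage (a joint): Travel of the carriage along the bed's +y, m: 0 parked with the tooth in the parking slot, 0.13 at the end. The carriage is an aluminium deck, 80 mm (y) x 90 mm (x), top 32 mm above the worktop, spanning bed x = 0 to 90 mm, its middle at bed y = -75 mm at value 0. It slides with 1.5 N friction when the tooth is clear and has 2 mm of play each way when locked.
- lever (a joint): Angle of the kick-down lever, rad: 0 fully down (locked; at rest it may read -0.01), growing as the toe rises to 0.62 fully up. Hinge along the bed's y. Over-centre spring: holds it down with 6 N at the toe; above 0.13 rad pushes it up by itself (3 N at the toe at 0.18, 6 N at 0.3, 5 N at the top). With the tooth on the land it reads 0.26 to 0.29 and cannot lock; only in a slot does it pass 0.13 and snap down.
- lever_toe (a point): Middle of the lever's black rubber toe, 30 mm long (along x when down), 18 mm wide (y), 24 mm tall, overhanging the front of the bed. When down its middle is 50 mm, its underside 38 mm above the worktop, free below. It can be pinched across its 18 mm from above, pressed on top or lifted from below. Its x axis points along the lever to the hinge and turns with it.
- lever_hinge (a point): Middle of the lever's hinge axis on the carriage, 44 mm above the worktop, at bed x = 14 mm (bed y = -75 mm when parked). The middle of the toe lies 100 mm in front of it and 6 mm higher when the lever is down.
- index_tooth: Steel tooth under the lever, 14 mm (x) x 6 mm (y), reaching 25 mm down from the lever's middle line, 41 mm in front of the hinge (so a force on the toe presses the tooth about 2.4 times as hard). Origin on the lever's middle line above the tooth.
- carriage_nest (a point): Floor of the black nest ring on the carriage (48 mm inside, 10 mm high) in which the jar stands, 46 mm behind the lever's hinge; z axis up.
- jar: Loose white-capped specimen jar, 44 mm across, 56 mm tall, standing in the nest ring on the carriage. Origin at the centre of its underside.
- dropper_c: Bystander: blue dropper bottle with black bulb, 34 mm across, 100 mm tall, origin at the centre of its underside.
- tally_counter: Bystander: small round hand counter, 48 x 65 x 30 mm, origin at the centre of its underside.
- eraser: Bystander: blue and white eraser, 21 x 44 x 12 mm, origin at the centre of its underside.
Not all that is in view belongs to the job. What is shaped like the jar but orange or red is not meant.

How it is judged:
On the way, in this order (a step that is already met when the one before it is completed fails the run):
1. the lever is flicked fully up (above 0.5 rad) with the carriage still parked (value of joint lever above 0.5 rad and value of joint carriage below 0.02 m), for 0.1 s.
2. the carriage has been slid to the index shoe (beyond 0.065 m) with the tooth out of the slots (value of joint carriage above 0.065 m and value of joint lever above 0.15 rad).
At the end, for the whole second after the job is handed in: The lever is fully down (below 0.05 rad, which it can reach only with its tooth in a slot) with the carriage at the index shoe's slot (between 0.068 and 0.122 m), and the jar stands at rest and upright (within 0.1 rad) in the nest (within 8 mm of its middle) (value of joint lever below 0.05 rad and value of joint carriage between 0.068 and 0.122 m and horizontal distance between jar and carriage_nest below 0.008 m and angle between jar's own z axis and vertical below 0.1 rad and linear speed of jar below 0.01 m/s); the robot touches nothing.
It fails at once if the tooth is forced: more than 80 N between the tooth and the bar, shoe or slot walls (a push of over 30 N on the toe) (contact force between index_tooth and anything else above 80 N).
It fails at once if the jar tips or is lifted out of the nest (angle between jar's own z axis and vertical above 0.35 rad or z of jar in the frame of carriage_nest above 0.015 m).
It fails at once if a bystander is moved more than 20 mm (distance of any of dropper_c, tally_counter, eraser from where it was at the start of the episode above 0.02 m).
It also fails if it takes over 64 s, if anything falls off the work surface, if the arm or the gripper's body presses on something with over 40 N, if the wrist force passes 120 N, or if a joint passes its speed limit or range.

## Working session

There is one attempt and no reset: what is moved stays moved. The work goes in short steps, Python scripts to look and compute and a tool call to move; the robot and the scene stay as the last step left them, time stands still between calls to the robot, and variables do not carry over. Pictures are saved under pics/ and viewed, at most 10 in all, crops included, and the job is handed in when it is done.

Besides the shell and the picture viewer there is one more tool, called as name([rows], argument=value, ...), one row to a line, values as JSON. arm_command: Moves the arm, as the interface text tells. Shifts and turns lie within -1 to 1; 1 stands for 500 mm of shift or 2 rad of turn. Its arguments: {"type":"object","properties":{"targets":{"type":"array","items":{"type":"object","properties":{"x":{"type":"number","minimum":-1,"maximum":1},"y":{"type":"number","minimum":-1,"maximum":1},"z":{"type":"number","minimum":-1,"maximum":1},"rx":{"type":"number","minimum":-1,"maximum":1},"ry":{"type":"number","minimum":-1,"maximum":1},"rz":{"type":"number","minimum":-1,"maximum":1},"claw":{"type":"number"}}}},"squeeze":{"type":"number"}},"required":["targets"]}

```bash
mkdir -p pics
cat > h.py <<'E'
import numpy as np, cv2
from plant import robot
def R(c):
    o=np.array(c["orientation"],float)
    return o if o.shape==(3,3) else cv2.Rodrigues(o)[0]
def pts(name,d):
    c=robot.get_calibration(name);K=np.array(c["intrinsics"]);v,u=np.mgrid[:400,:640]
    p=np.stack([(u-K[0,2])/K[0,0]*d,-(v-K[1,2])/K[1,1]*d,-d],-1)
    return p@R(c).T+np.array(c["origin"])
def snap(name,tag):
    im,d=robot.read_camera(name);cv2.imwrite(f"pics/{tag}.png",im[...,::-1]);np.save(f"pics/{tag}.npy",d);return im,d,pts(name,d)
E
python3 - <<'E'
from h import *
for n in("top","side"):
    c=robot.get_calibration(n);print({k:np.round(v,3).tolist() if not isinstance(v,(str,dict)) else v for k,v in c.items()})
    snap(n,n)
s=robot.read_state();print(s)
E
```

```text
{'intrinsics': [[386.604, 0.0, 318.732], [0.0, 386.604, 200.887], [0.0, 0.0, 1.0]], 'origin': [0.364, 0.055, 1.113], 'orientation': [0.163, -0.157, -1.473]}
{'intrinsics': [[419.217, 0.0, 322.933], [0.0, 419.217, 201.564], [0.0, 0.0, 1.0]], 'origin': [0.325, -0.743, 0.629], 'orientation': [0.947, -0.148, -0.257]}
{'t': 0.1, 'q': array([-1.30036652e+00,  1.31112787e-01,  1.48916476e+00,  2.10105786e-05,
        1.52299781e+00, -8.53961425e-02]), 'dq': array([ 0.00078007, -0.00102813, -0.00200953,  0.00157372, -0.00121175,
       -0.00078606]), 'joint_torque': array([ 1.29643704e-03, -5.61341465e+01, -4.93096197e+01,  7.71013205e-02,
        2.91504170e-02, -2.64220824e-05]), 'tool_pos': array([ 0.20891785, -0.5619307 ,  0.2316792 ]), 'orientation': array([-3.09035252e+00, -5.55687679e-01,  2.11254225e-04]), 'force': array([ 0.02622531,  0.56582514, -0.10320353]), 'wrist_torque': array([ 0.0247071 ,  0.0155209 , -0.00346595]), 'gripper_force': 0.0, 'opening': 0.09307197407976009}
```

View pics/top.png

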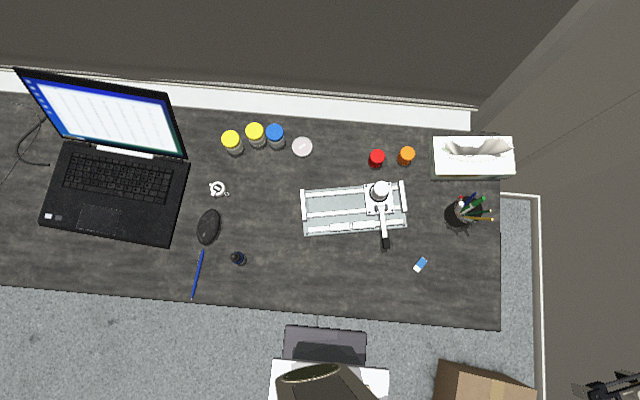

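View pics/side.png

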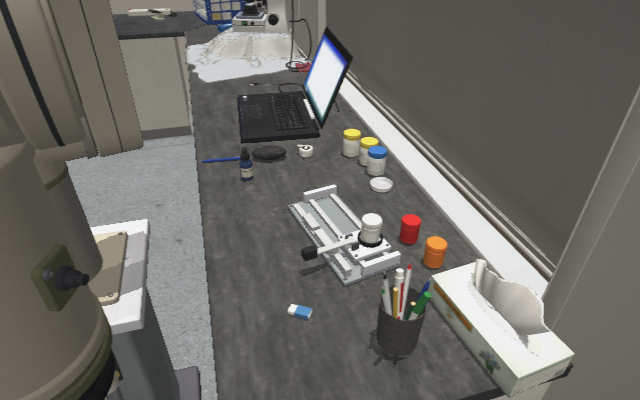

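The top view shows the bed at (355,208), the white-capped jar on its carriage at (380,190) and the black lever toe at (386,242). The side view shows the toe at (309,253) and the jar at (371,228). The red (377,157) and orange (407,156) jars in the top view aren't meant. The white one standing in the nest on the carriage fits the description. Next I'll measure, and confirm it in a crop.

Run:
```python
from h import *
im=cv2.imread("pics/top.png");d=np.load("pics/top.npy");P=pts("top",d)
dark=(im.max(2)<60)
def rep(n,m):
    q=P[m];print(n,len(q),np.round(np.median(q,0),4),np.round(np.percentile(q,2,0),4),np.round(np.percentile(q,98,0),4))
z=P[...,2];v,u=np.mgrid[:400,:640]
box=lambda a,b,c,e:(u>=a)&(u<=b)&(v>=c)&(v<=e)
t=dark&box(375,397,230,255)&(z>.045);rep("toe",t)
rep("jar cap",box(368,392,178,205)&(z>.075))
# bed: everything raised in the area
m=box(295,412,172,240)&(z>.006)&(z<.045)
rep("bed",m)
r=cv2.minAreaRect(P[m][:,:2].astype(np.float32)*1000);print(r)
# lever arm white band z>.04
l=box(375,397,205,255)&(z>.042)&(z<.075);rep("lever",l)
q=P[l][:,:2];print(cv2.fitLine(q.astype(np.float32),cv2.DIST_L2,0,.01,.01).ravel())
for nm,b in(("endL",box(298,312,185,240)),("endR",box(396,410,175,232))):
    mm=b&(z>.032)&(z<.045);rep(nm,mm);print(cv2.minAreaRect(P[mm][:,:2].astype(np.float32)*1000))
rep("eraser",box(410,430,255,275)&(z>.006))
# side toe
im2=cv2.imread("pics/side.png");P2=pts("side",np.load("pics/side.npy"))
t=(im2.max(2)<60)&box(298,320,240,262)&(P2[...,2]>.035);rep("toe side",t)
rep("jar side",box(358,385,212,250)&(P2[...,2]>.06))
c=np.hstack([cv2.resize(im[165:265,290:430],None,fx=3.2,fy=3.2),cv2.resize(im2[180:280,285:395],None,fx=3.2,fy=3.2)])
cv2.imwrite("pics/crop.png",c[:,:800])
```

```text
toe 76 [ 0.4847 -0.1208  0.0601] [ 0.471  -0.1318  0.0507] [ 0.4978 -0.1121  0.0663]
jar cap 204 [ 0.629  -0.0954  0.0876] [ 0.6095 -0.1154  0.0794] [ 0.6486 -0.075   0.0914]
bed 4451 [ 0.5774 -0.0193  0.0149] [ 0.5037 -0.1715  0.0079] [0.6546 0.1132 0.0402]
((571.554443359375, -27.020416259765625), (170.30221557617188, 319.2315979003906), 7.258915424346924)
lever 289 [ 0.5348 -0.1145  0.0497] [ 0.4732 -0.1312  0.0437] [ 0.5911 -0.0905  0.0634]
[ 0.9852182   0.1713039   0.53410715 -0.11354329]
endL 138 [0.5757 0.1146 0.0376] [0.5338 0.1042 0.0339] [0.6182 0.1257 0.0415]
((576.45166015625, 114.94114685058594), (88.63861846923828, 12.757301330566406), 10.315129280090332)
endR 158 [ 0.6249 -0.1658  0.0379] [ 0.5509 -0.1777  0.0323] [ 0.6707 -0.1543  0.042 ]
((610.0731811523438, -166.006103515625), (125.81956481933594, 24.606525421142578), 1.6564337015151978)
eraser 115 [ 0.44   -0.2278  0.0111] [ 0.4198 -0.2445  0.007 ] [ 0.4595 -0.2137  0.0152]
toe side 180 [ 0.4427  0.0842 -0.0005] [ 0.4246  0.0645 -0.0043] [0.463  0.1056 0.0036]
jar side 398 [ 0.5383 -0.0835  0.0132] [ 0.5132 -0.1096 -0.0028] [ 0.5691 -0.0553  0.0464]
```

View pics/crop.png

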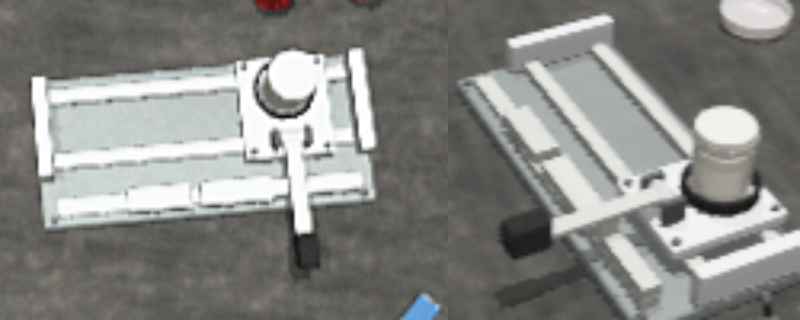

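The crop confirms it: the white-capped jar stands in the nest ring, with the toe in front of it. It also shows a gap in the shoe at about (195,193) in the crop, which is top pixel (351,225). I'll put a rough number on that slot and cross-check the toe in the side view.

Run:
```python
from h import *
yaw=np.radians(10.2);bx=np.array([np.cos(yaw),np.sin(yaw)]);by=np.array([-bx[1],bx[0]])
toe=np.array([.485,-.121])
def ray(n,u,v,z):
    c=robot.get_calibration(n);K=np.array(c["intrinsics"]);o=np.array(c["origin"])
    r=R(c)@np.array([(u-K[0,2])/K[0,0],-(v-K[1,2])/K[1,1],-1]);return (o+r*(z-o[2])/r[2])[:2]
def show(n,p): q=p-toe;print(n,np.round(p,4),"bed dx,dy from toe",np.round([q@bx,q@by],4))
for n,u,v in(("slot",350.7,225.5),("shoeL",330.6,226.5),("shoeR",379,222),):show(n,ray("top",u,v,.0305))
im=cv2.imread("pics/side.png");P=pts("side",np.load("pics/side.npy"));v,u=np.mgrid[:400,:640]
b=(u>295)&(u<322)&(v>238)&(v<265)&(im.max(2)<60)&(P[...,2]>.035)
q=P[b];print(len(q),np.percentile(q,[2,50,98],axis=0).round(4));show("toe side",np.median(q,0)[:2])
g=(P[...,2]>.06)&(u>355)&(u<386)&(v>210)&(v<252);show("jar side",np.median(P[g],0)[:2])
# row brightness profile along the shoe, top view
t=cv2.imread("pics/top.png").mean(2)
for vv in(223,224,225,226):print(vv,t[vv,344:358].astype(int))
```

```text
slot [ 0.5281 -0.026 ] bed dx,dy from toe [0.0592 0.0859]
shoeL [0.52   0.0303] bed dx,dy from toe [0.0612 0.1427]
shoeR [ 0.5454 -0.1051] bed dx,dy from toe [0.0623 0.005 ]
180 [[ 0.4695 -0.1341  0.0391]
 [ 0.4834 -0.1296  0.0553]
 [ 0.4979 -0.118   0.062 ]]
toe side [ 0.4834 -0.1296] bed dx,dy from toe [-0.0031 -0.0082]
jar side [ 0.6241 -0.1071] bed dx,dy from toe [ 0.1393 -0.011 ]
223 [246 246 249 251 255 209 199 231 127 251 255 253 252 251]
224 [252 251 250 251 254 209 239 255 135 248 253 250 250 250]
225 [250 249 249 250 254 221 250 255 185 250 252 251 250 250]
226 [249 249 249 249 253 211 244 255 201 249 252 251 252 251]
```

arm_command([
  {"x":0.05,"y":0.07,"z":0,"rz":-0.05,"claw":118},
  {"x":0.09,"y":0.14,"z":0,"rz":-0.089,"claw":118},
  {"x":0.13,"y":0.21,"z":-0.01,"rz":-0.089,"claw":118},
  {"x":0.17,"y":0.28,"z":-0.02,"rz":-0.089,"claw":118},
  {"x":0.21,"y":0.35,"z":-0.03,"rz":-0.089,"claw":118},
  {"x":0.25,"y":0.42,"z":-0.04,"rz":-0.089,"claw":118},
  {"x":0.29,"y":0.49,"z":-0.05,"rz":-0.089,"claw":118},
  {"x":0.33,"y":0.56,"z":-0.06,"rz":-0.089,"claw":118},
  {"x":0.37,"y":0.63,"z":-0.07,"rz":-0.089,"claw":118},
  {"x":0.41,"y":0.7,"z":-0.08,"rz":-0.089,"claw":118},
])

```text
schema error: expected keys x, y, z, rx, ry, rz, claw
```

arm_command([
  {"x":0.05,"y":0.07,"z":0,"rx":0,"ry":0,"rz":-0.05,"claw":118},
  {"x":0.09,"y":0.14,"z":0,"rx":0,"ry":0,"rz":-0.089,"claw":118},
  {"x":0.13,"y":0.21,"z":-0.01,"rx":0,"ry":0,"rz":-0.089,"claw":118},
  {"x":0.17,"y":0.28,"z":-0.02,"rx":0,"ry":0,"rz":-0.089,"claw":118},
  {"x":0.21,"y":0.35,"z":-0.03,"rx":0,"ry":0,"rz":-0.089,"claw":118},
  {"x":0.25,"y":0.42,"z":-0.04,"rx":0,"ry":0,"rz":-0.089,"claw":118},
  {"x":0.29,"y":0.49,"z":-0.05,"rx":0,"ry":0,"rz":-0.089,"claw":118},
  {"x":0.33,"y":0.56,"z":-0.06,"rx":0,"ry":0,"rz":-0.089,"claw":118},
  {"x":0.37,"y":0.63,"z":-0.07,"rx":0,"ry":0,"rz":-0.089,"claw":118},
  {"x":0.41,"y":0.7,"z":-0.08,"rx":0,"ry":0,"rz":-0.089,"claw":118},
])

```text
t: 0.93
tool_pos: [0.4144, -0.2105, 0.1922]
orientation: [-3.129, -0.279, 0.0]
force: [1.1, -0.3, -0.7]
opening: 0.0499
gripper_force: 0.0
```

arm_command([
  {"x":0.05,"y":0.06,"z":0,"rx":0,"ry":0,"rz":0,"claw":118},
  {"x":0.1,"y":0.12,"z":-0.02,"rx":0,"ry":0,"rz":0,"claw":118},
  {"x":0.142,"y":0.182,"z":-0.06,"rx":0,"ry":0,"rz":0,"claw":118},
  {"x":0.142,"y":0.182,"z":-0.11,"rx":0,"ry":0,"rz":0,"claw":118},
  {"x":0.142,"y":0.182,"z":-0.14,"rx":0,"ry":0,"rz":0,"claw":118},
  {"x":0.142,"y":0.182,"z":-0.14,"rx":0,"ry":0,"rz":0,"claw":118},
])

```text
t: 1.43
tool_pos: [0.4824, -0.1195, 0.1182]
orientation: [-3.126, -0.282, 0.011]
force: [-0.7, -0.8, 0.0]
opening: 0.0501
gripper_force: 0.0
```

Run:
```python
from h import *
s=robot.read_state();print(s["t"],s["tool_pos"],s["force"])
im,_,_=snap("side","s2");cv2.imwrite("pics/s2c.png",cv2.resize(im[140:300,220:420,::-1],None,fx=3.5,fy=3.5))
```

```text
1.4333 [ 0.48236925 -0.11945248  0.1181596 ] [-0.66372074 -0.83568457  0.00299508]
```

View pics/s2c.png

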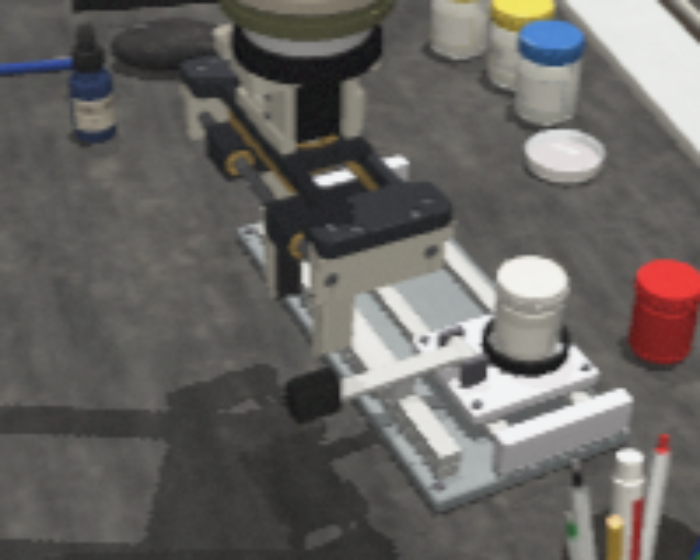

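The crop shows the gripper above the toe, one finger on each side of it. The toe is at (315,393) and the near finger's tip at (330,345). I'll go down and pinch gently.

arm_command([
  {"x":0.002,"y":0,"z":-0.05,"rx":0,"ry":0,"rz":0,"claw":118},
  {"x":0.002,"y":0,"z":-0.1,"rx":0,"ry":0,"rz":0,"claw":118},
  {"x":0.002,"y":0,"z":-0.142,"rx":0,"ry":0,"rz":0,"claw":118},
  {"x":0.002,"y":0,"z":-0.142,"rx":0,"ry":0,"rz":0,"claw":118},
  {"x":0.002,"y":0,"z":-0.142,"rx":0,"ry":0,"rz":0,"claw":180},
  {"x":0.002,"y":0,"z":-0.142,"rx":0,"ry":0,"rz":0,"claw":220},
  {"x":0.002,"y":0,"z":-0.142,"rx":0,"ry":0,"rz":0,"claw":230},
  {"x":0.002,"y":0,"z":-0.142,"rx":0,"ry":0,"rz":0,"claw":230},
  {"x":0.002,"y":0,"z":-0.142,"rx":0,"ry":0,"rz":0,"claw":230},
], squeeze=14)

```text
t: 2.23
tool_pos: [0.487, -0.1218, 0.0531]
orientation: [3.128, 0.279, 0.003]
force: [0.1, -0.5, 0.1]
opening: 0.0213
gripper_force: 0.0
```

arm_command([
  {"x":0,"y":0,"z":-0.01,"rx":0,"ry":0,"rz":0,"claw":235},
  {"x":0,"y":0,"z":-0.01,"rx":0,"ry":0,"rz":0,"claw":235},
  {"x":0,"y":0,"z":-0.01,"rx":0,"ry":0,"rz":0,"claw":235},
  {"x":0,"y":0,"z":-0.01,"rx":0,"ry":0,"rz":0,"claw":235},
])

```text
t: 2.57
tool_pos: [0.4876, -0.1215, 0.0483]
orientation: [3.128, 0.279, 0.005]
force: [-0.3, 2.2, 9.4]
opening: 0.0179
gripper_force: 14.0
```

The toe is held at 17.9 mm opening. Now I'll lift it along its arc.

arm_command([
  {"x":0.002,"y":0,"z":0.015,"rx":0,"ry":0,"rz":0,"claw":235},
  {"x":0.004,"y":0.001,"z":0.03,"rx":0,"ry":0,"rz":0,"claw":235},
  {"x":0.008,"y":0.001,"z":0.045,"rx":0,"ry":0,"rz":0,"claw":235},
  {"x":0.012,"y":0.002,"z":0.06,"rx":0,"ry":0,"rz":0,"claw":235},
  {"x":0.018,"y":0.003,"z":0.073,"rx":0,"ry":0,"rz":0,"claw":235},
  {"x":0.025,"y":0.0045,"z":0.087,"rx":0,"ry":0,"rz":0,"claw":235},
  {"x":0.033,"y":0.006,"z":0.1,"rx":0,"ry":0,"rz":0,"claw":235},
  {"x":0.041,"y":0.007,"z":0.111,"rx":0,"ry":0,"rz":0,"claw":235},
  {"x":0.041,"y":0.007,"z":0.111,"rx":0,"ry":0,"rz":0,"claw":235},
  {"x":0.041,"y":0.007,"z":0.111,"rx":0,"ry":0,"rz":0,"claw":235},
])

```text
t: 3.4
tool_pos: [0.5078, -0.1182, 0.1034]
orientation: [3.128, 0.279, 0.003]
force: [-0.1, 1.1, 8.2]
opening: 0.0178
gripper_force: 14.0
```

Run:
```python
from h import *
im,_,_=snap("side","s3");cv2.imwrite("pics/s3c.png",cv2.resize(im[140:300,220:420,::-1],None,fx=3.5,fy=3.5))
```

```text
(no output)
```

View pics/s3c.png

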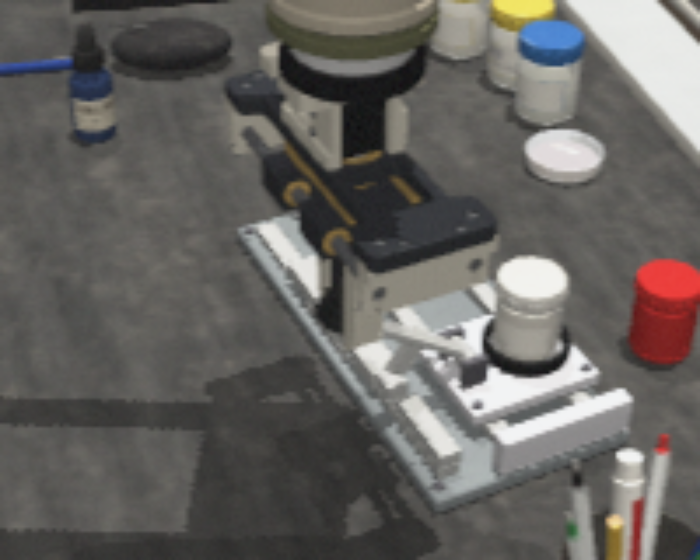

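The lever is up: its arm rises to the toe held between the fingers at (370,320), and the jar still stands. Next, slide left with the lever up.

arm_command([
  {"x":-0.001,"y":0.006,"z":0,"rx":0,"ry":0,"rz":0,"claw":235},
  {"x":-0.003,"y":0.018,"z":0,"rx":0,"ry":0,"rz":0,"claw":235},
  {"x":-0.006,"y":0.034,"z":0,"rx":0,"ry":0,"rz":0,"claw":235},
  {"x":-0.009,"y":0.051,"z":0,"rx":0,"ry":0,"rz":0,"claw":235},
  {"x":-0.012,"y":0.068,"z":0,"rx":0,"ry":0,"rz":0,"claw":235},
  {"x":-0.015,"y":0.085,"z":0,"rx":0,"ry":0,"rz":0,"claw":235},
  {"x":-0.018,"y":0.102,"z":0,"rx":0,"ry":0,"rz":0,"claw":235},
  {"x":-0.021,"y":0.119,"z":0,"rx":0,"ry":0,"rz":0,"claw":235},
  {"x":-0.0235,"y":0.131,"z":0,"rx":0,"ry":0,"rz":0,"claw":235},
  {"x":-0.025,"y":0.138,"z":0,"rx":0,"ry":0,"rz":0,"claw":235},
])

```text
t: 4.28
tool_pos: [0.4951, -0.0489, 0.1032]
orientation: [3.128, 0.279, 0.004]
force: [0.9, -1.7, 5.8]
opening: 0.0179
gripper_force: 14.0
```

arm_command([
  {"x":-0.002,"y":0.008,"z":0,"rx":0,"ry":0,"rz":0,"claw":235},
  {"x":-0.003,"y":0.016,"z":0,"rx":0,"ry":0,"rz":0,"claw":235},
  {"x":-0.011,"y":0.014,"z":-0.011,"rx":0,"ry":0,"rz":0,"claw":235},
  {"x":-0.018,"y":0.013,"z":-0.024,"rx":0,"ry":0,"rz":0,"claw":235},
  {"x":-0.026,"y":0.012,"z":-0.038,"rx":0,"ry":0,"rz":0,"claw":235},
  {"x":-0.032,"y":0.011,"z":-0.052,"rx":0,"ry":0,"rz":0,"claw":235},
  {"x":-0.032,"y":0.011,"z":-0.052,"rx":0,"ry":0,"rz":0,"claw":235},
])

```text
t: 4.87
tool_pos: [0.4783, -0.0436, 0.0758]
orientation: [3.129, 0.279, 0.002]
force: [1.8, -0.7, 4.2]
opening: 0.0179
gripper_force: 14.0
```

arm_command([
  {"x":-0.001,"y":0,"z":-0.002,"rx":0,"ry":0,"rz":0,"claw":235},
  {"x":-0.001,"y":0,"z":-0.004,"rx":0,"ry":0,"rz":0,"claw":235},
  {"x":-0.001,"y":0,"z":-0.004,"rx":0,"ry":0,"rz":0,"claw":235},
])

```text
t: 5.12
tool_pos: [0.478, -0.0437, 0.0748]
orientation: [3.129, 0.279, 0.001]
force: [0.8, -1.9, 6.9]
opening: 0.0181
gripper_force: 14.0
```

arm_command([
  {"x":-0.001,"y":0,"z":-0.002,"rx":0,"ry":0,"rz":0,"claw":235},
  {"x":-0.001,"y":0,"z":-0.004,"rx":0,"ry":0,"rz":0,"claw":235},
  {"x":-0.001,"y":0,"z":-0.004,"rx":0,"ry":0,"rz":0,"claw":235},
])

```text
t: 5.37
tool_pos: [0.4774, -0.0438, 0.0728]
orientation: [3.128, 0.279, 0.0]
force: [-0.7, -1.1, 7.3]
opening: 0.0177
gripper_force: 14.0
```

arm_command([
  {"x":-0.001,"y":0,"z":-0.002,"rx":0,"ry":0,"rz":0,"claw":235},
  {"x":-0.001,"y":0,"z":-0.004,"rx":0,"ry":0,"rz":0,"claw":235},
  {"x":-0.001,"y":0,"z":-0.004,"rx":0,"ry":0,"rz":0,"claw":235},
])

```text
t: 5.62
tool_pos: [0.4768, -0.0439, 0.0708]
orientation: [3.128, 0.279, 0.0]
force: [-0.7, -1.7, 9.2]
opening: 0.018
gripper_force: 14.0
```

arm_command([
  {"x":-0.001,"y":0,"z":-0.002,"rx":0,"ry":0,"rz":0,"claw":235},
  {"x":-0.001,"y":0,"z":-0.004,"rx":0,"ry":0,"rz":0,"claw":235},
  {"x":-0.001,"y":0,"z":-0.004,"rx":0,"ry":0,"rz":0,"claw":235},
])

```text
t: 5.87
tool_pos: [0.4765, -0.0439, 0.0693]
orientation: [3.128, 0.279, 0.001]
force: [-2.7, -1.6, 12.1]
opening: 0.0178
gripper_force: 14.0
```

Contact on the shoe is building, with the carriage at about 0.078. I'll sweep left in small steps under this light load.

arm_command([
  {"x":-0.0004,"y":0.002,"z":-0.002,"rx":0,"ry":0,"rz":0,"claw":235},
  {"x":-0.0007,"y":0.004,"z":-0.002,"rx":0,"ry":0,"rz":0,"claw":235},
  {"x":-0.001,"y":0.006,"z":-0.002,"rx":0,"ry":0,"rz":0,"claw":235},
  {"x":-0.001,"y":0.006,"z":-0.002,"rx":0,"ry":0,"rz":0,"claw":235},
])

```text
t: 6.2
tool_pos: [0.4762, -0.0417, 0.0687]
orientation: [3.127, 0.278, 0.001]
force: [-4.8, -2.9, 14.4]
opening: 0.0177
gripper_force: 14.0
```

arm_command([
  {"x":-0.0004,"y":0.002,"z":0,"rx":0,"ry":0,"rz":0,"claw":235},
  {"x":-0.0007,"y":0.004,"z":0,"rx":0,"ry":0,"rz":0,"claw":235},
  {"x":-0.001,"y":0.006,"z":0,"rx":0,"ry":0,"rz":0,"claw":235},
  {"x":-0.001,"y":0.006,"z":0,"rx":0,"ry":0,"rz":0,"claw":235},
])

```text
t: 6.53
tool_pos: [0.4752, -0.0378, 0.0678]
orientation: [3.129, 0.279, -0.0]
force: [-1.7, -1.1, 7.9]
opening: 0.0178
gripper_force: 14.0
```

The force fell from 14 to 8 N and z dropped, at a carriage value of about 0.085. That agrees with the slot seen at 0.086, so I'll press down.

arm_command([
  {"x":-0.001,"y":0,"z":-0.003,"rx":0,"ry":0,"rz":0,"claw":235},
  {"x":-0.001,"y":0,"z":-0.006,"rx":0,"ry":0,"rz":0,"claw":235},
  {"x":-0.001,"y":0,"z":-0.006,"rx":0,"ry":0,"rz":0,"claw":235},
])

```text
t: 6.78
tool_pos: [0.4744, -0.0372, 0.0644]
orientation: [-3.129, -0.279, 0.001]
force: [-1.9, 1.0, 6.4]
opening: 0.0179
gripper_force: 14.0
```

Force is still at spring level while z goes down, so the tooth is in the slot. I'll continue down.

arm_command([
  {"x":-0.001,"y":0,"z":-0.005,"rx":0,"ry":0,"rz":0,"claw":235},
  {"x":-0.002,"y":0,"z":-0.01,"rx":0,"ry":0,"rz":0,"claw":235},
  {"x":-0.003,"y":0,"z":-0.014,"rx":0,"ry":0,"rz":0,"claw":235},
  {"x":-0.003,"y":0,"z":-0.014,"rx":0,"ry":0,"rz":0,"claw":235},
])

```text
t: 7.12
tool_pos: [0.4726, -0.0369, 0.0568]
orientation: [-3.128, -0.279, 0.002]
force: [0.1, 3.6, 2.8]
opening: 0.0178
gripper_force: 14.0
```

arm_command([
  {"x":0,"y":0,"z":-0.005,"rx":0,"ry":0,"rz":0,"claw":235},
  {"x":0,"y":0,"z":-0.01,"rx":0,"ry":0,"rz":0,"claw":235},
  {"x":0,"y":0,"z":-0.015,"rx":0,"ry":0,"rz":0,"claw":235},
  {"x":0,"y":0,"z":-0.015,"rx":0,"ry":0,"rz":0,"claw":235},
])

```text
t: 7.45
tool_pos: [0.4716, -0.037, 0.0482]
orientation: [-3.128, -0.279, 0.005]
force: [-1.8, 3.4, -3.2]
opening: 0.018
gripper_force: 14.0
```

arm_command([
  {"x":0,"y":0,"z":0,"rx":0,"ry":0,"rz":0,"claw":160},
  {"x":0,"y":0,"z":0,"rx":0,"ry":0,"rz":0,"claw":118},
  {"x":0,"y":0,"z":0,"rx":0,"ry":0,"rz":0,"claw":118},
  {"x":0,"y":0,"z":0,"rx":0,"ry":0,"rz":0,"claw":118},
  {"x":0,"y":0,"z":0.05,"rx":0,"ry":0,"rz":0,"claw":118},
  {"x":0,"y":0,"z":0.12,"rx":0,"ry":0,"rz":0,"claw":118},
  {"x":0,"y":0,"z":0.19,"rx":0,"ry":0,"rz":0,"claw":118},
  {"x":-0.04,"y":0,"z":0.26,"rx":0,"ry":0,"rz":0,"claw":118},
  {"x":-0.1,"y":0,"z":0.3,"rx":0,"ry":0,"rz":0,"claw":118},
  {"x":-0.1,"y":0,"z":0.3,"rx":0,"ry":0,"rz":0,"claw":118},
])

```text
t: 8.28
tool_pos: [0.4235, -0.0381, 0.2065]
orientation: [3.126, 0.279, 0.015]
force: [0.2, -0.0, 1.3]
opening: 0.0498
gripper_force: 0.0
```

Run:
```python
from h import *
im,_,P=snap("side","s4");cv2.imwrite("pics/s4c.png",cv2.resize(im[140:300,220:420,::-1],None,fx=3.5,fy=3.5))
z=P[...,2];b=(im.max(2)<60)&(z>.035)&(z<.12)&(abs(P[...,0]-.468)<.035)&(abs(P[...,1]+.04)<.04)
print(robot.read_state()["force"],b.sum(),np.percentile(P[b],[2,50,98],axis=0).round(4))
```

```text
[-0.36749262 -0.08963544  0.11347718] 160 [[ 0.4544 -0.0498  0.0386]
 [ 0.4688 -0.0449  0.0545]
 [ 0.4833 -0.0331  0.0615]]
```

View pics/s4c.png

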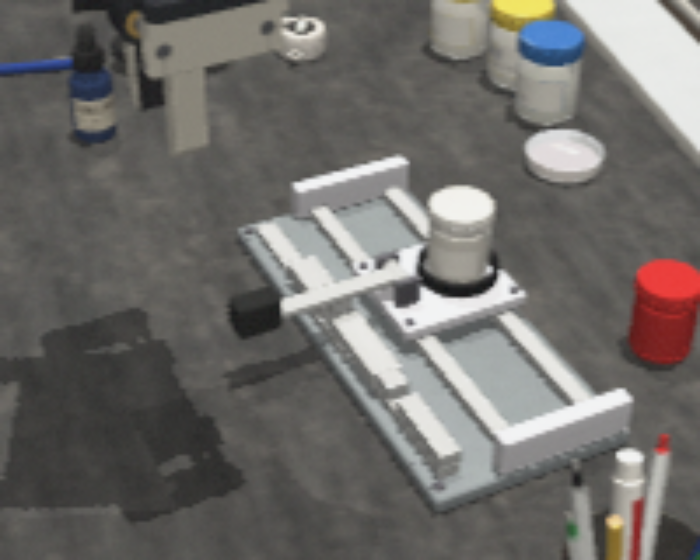

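The lever is fully down over the shoe: the toe at (255,312) has the same heights as when parked, 38.6 to 61.5 mm. The jar is upright in its nest at (460,235) and the gripper is clear, so I'll hand in.

```bash
python3 -c "
from plant import robot
print(robot.close_job())"
```

```text
the job is handed in; nothing more can be done
None
```

I handed the job in: the carriage is locked in the index shoe's slot at about 0.085 m with the lever fully down and the jar upright in its nest. Measured tool force peaked near 14 N, nothing else was touched, and no verdict came back.

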